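# Glaze the kiln's spy-hole

### The arm

A 6-joint arm with a two-finger parallel gripper is mounted at the origin on the work surface. World frame = base frame: x ahead of the robot, y to its left, z up, the work surface at z = 0. Lengths are in m, angles in rad, forces in N, time in s.
With the tool pointing down it reaches from about 0.4 to 0.925 m from the base axis. Payload 3.4 kg.
Tool frame: the origin (TCP) lies at the very end of the fingers, on their centre line; the grasp point (between the pads) lies 19 mm behind it; z points along the fingers, y is the line along which they close (so a half turn about z gives the same grasp; the last joint's range is limited). The gripper opens to 85 mm and grips with 20 to 120 N. Pads are 22 mm wide; open, the fingers measure 114 mm over their backs; the gripper's body (76 mm by 85 mm) begins 54 mm behind the grasp point. The pads swing forward as they close: fully open they stand 13 mm farther back than shut.
Start: joints at [-0.073, 0.307, 1.506, -0, 1.328, -0.073], TCP at [0.575, -0, 0.231] pointing down, gripper open.
Joint ranges: [-3.12, 3.12], [-1.05, 2.28], [0.14, 2.33], [-1.42, 4.57], [0.1, 2.73], [-2.68, 2.68]. Speed limits (rad/s): [2.57, 2.57, 3.14, 3.14, 3.14, 3.14].

### API

Orientations are given as a unit quaternion [x, y, z, w].
In Python, from bench import env, cams gives the robot as it stands (env), with the cameras (cams).
- The arm moves only by the shell command python3 jog.py 'ROWS' [FORCE]. ROWS is a JSON list of rows, 1 to 8 of them, each an object with the fields r (a list: a rotation vector rx, ry, rz in rad), xyz (a list: dx, dy, dz in m), aperture (the opening from 0.0 (shut) to 1.0 (fully open)); a field left out counts as zero (the opening has to be given); each row is the pose to reach, as a shift and turn from the pose commanded when the command began, along the tool's axes at that moment; what a row does not reach only later rows make up. A row lasts 1/8 s, in which the tool goes at most 0.0625 m and 0.188 rad, less where a joint would pass 70% of its speed; a pose out of reach is approached as far as the arm can. The fingers move at their own pace and stop on an object; FORCE is the grip in N (left out, the last holds). Time passes only in rows, so rows that do not move let the fingers close. It prints the time, the measured TCP pose, the force, the opening and the grip force at its end. Input that does not fit is refused with a message, and nothing moves.
- env.get_obs(): the state, without advancing time (a new reading comes with each control period).
- cams.read_camera(name): name is "scene" or "side" or "wrist"; returns the picture (384x512x3 uint8, blue, green, red); there is no depth.
- cams.camera_info(name): a dict with "fovy" (degrees; the focal length in pixels is half the picture's height over the tangent of half this angle, whatever the lens; pixels are square), "cx", "cy" (the principal point, pixels), "pose" (4x4, takes a point from camera to world coordinates). Camera axes: x right, y down, z forward; pixel columns grow to the right and rows downward; lengths in m; the calibration is good to about 2 mm. A picture is of the moment at which its call begins: read the wrist's pose just before it. camera_info takes no time and is no camera call; for the wrist camera it gives the pose at the moment of the call.
- env.sign_off(): hands the job in; it is judged then, once.
The state is a dict: "clock": time; "q": joint angles; "qd": joint speeds; "effort": joint torques, N m; "tool_pos": TCP position; "tool_rot": TCP orientation; "force": force on the tool from outside, world axes, zero at the start; "moment": the same for the moment, N m; "width": opening from 0.0 (shut) to 1.0 (fully open); "grip_force": force on a finger pad.
Only numpy, scipy, OpenCV 4.12 (cv2) and the standard library are available. Lean on these libraries where they do the work, as an engineer would, in place of code of your own. Each camera call takes 0.05 s, during which the arm holds its last target. There are 200 camera calls.

### The job

Fit the green filter glass into the kiln's spy-hole port: lift the glass off its cork puck, lower it to the mouth of the port before letting go so that it drops flat onto its seat, then put the brass ring in on top, with its pins through the two notches marked yellow, and screw it down clockwise until it is snug on the glass and stays tight when you let go. Do not force it so hard that the glass would crack, and leave the other things on the bench where they are.

Things in the scene. Friction and masses are not known exactly. Their poses are not given: they have to be found in the camera images.
- port: Spy-hole port, fixed to the bench: dark square base plate 130 x 130 x 10 mm with a round aluminium barrel 82 mm across, its rim 48 mm above the bench. Origin: centre of its underside, z up. Inside the rim is a steel lip, 58 mm inner diameter, 3 mm thick, flat on top, cut by two notches 10 mm wide (out to 69 mm diameter) at the port's own +x and -x, each marked by a yellow dash on the rim.
- port_mouth (a point): Centre of the port's mouth, level with the rim, 48 mm above the bench; same axes as the port. From 16 mm below, a tapered pocket (60 to 57 mm diameter) centres the glass on a stiff seat ring 19.5 to 22 mm below the rim: the seat's height differs from case to case, and does not move in use.
- port_notch (a point): The notch at the port's own +x, on the rim level, 31.5 mm from the axis. Under the lip a thread flank runs from each notch clockwise (seen from above), starting 9 degrees from the notch's centre and sinking 7 mm over 136 degrees to a stop. The ring's pins run beneath it. Counter-clockwise of each notch is a stop too.
- puck: Fixed cork puck, 36 mm diameter, 25 mm tall; origin at the centre of its underside.
- glass: Dark green filter glass, a disc 54 mm diameter, 8 mm thick, about 50 g, lying flat on the cork puck (overhanging it by 9 mm). Origin: centre of its underside, z up.
- ring: Brass retaining ring, about 110 g, 42 mm tall, standing on its foot, a tube of 54 mm outer and 41 mm inner diameter. Origin: centre of the foot's underside, z up. Two steel pins 5 mm thick stick out of the foot at the ring's own +x and -x, centres 3.5 mm above the underside, tips 65 mm apart, marked by red dots on the ring's top.
- ring_collar (a point): Centre of the ring's hexagonal grip collar, 31 mm above its underside. The collar reaches from 20 to 42 mm above the underside, 56 mm across flats; one pair of flats faces the ring's own +x and -x (over the pins), the others every 60 degrees.
- ring_pin (a point): Tip of the pin at the ring's own +x. With the pins through the notches the foot lies on the glass 11.5 to 14 mm below the rim and the ring turns freely. After about 45 to 105 degrees clockwise, depending on the seat, the pins meet the flank and it resists more and more; snug is about 0.3 N m, 0.8 N m is too much. Friction then keeps it. It may need several grasps.
- cone: Pierced white ceramic cone, 84 mm across, 128 mm tall, bystander; origin under its centre.
- jar: Glass jar, 76 mm across, 85 mm tall, with tools 155 mm tall in it, bystander; origin under its centre.
- vase: Small green vase, 68 mm across, 75 mm tall, bystander; origin under its centre.
- trimmer: Wood-handled trimming blade, 170 mm long, lying on the bench, bystander.

How it is judged:
On the way, in this order (a step that is already met when the one before it is completed fails the run):
1. the glass lies flat on its seat inside the port, let go, before the ring goes in (horizontal distance between glass and port_mouth below 0.0035 m and z of glass in the frame of port_mouth below -0.018 m and angle between glass's own z axis and vertical below 0.06 rad and contact force between the fingers and glass below 0.1 N and horizontal distance between ring and port_mouth above 0.05 m), for 0.2 s.
2. the ring's foot is inside the mouth (horizontal distance between ring and port_mouth below 0.004 m and z of ring in the frame of port_mouth below -0.009 m and angle between ring's own z axis and vertical below 0.1 rad), for 0.1 s.
At the end, for the whole second after the job is handed in: Glass flat on its seat (3.5 mm of the axis, tilt under 0.06 rad, underside 18 mm or more below the rim); ring in the mouth (4 mm of the axis, foot 10 mm or more below the rim, tilt under 0.06 rad), pressing on the glass by itself with over 4 N; both at rest (horizontal distance between glass and port_mouth below 0.0035 m and z of glass in the frame of port_mouth below -0.018 m and angle between each of glass, ring's own z axis and vertical below 0.06 rad and horizontal distance between ring and port_mouth below 0.004 m and z of ring in the frame of port_mouth below -0.01 m and contact force between ring and glass above 4 N and linear speed of each of ring, glass below 0.01 m/s); the robot touches nothing.
It fails at once if the ring presses on the glass with more than 120 N (contact force between ring and glass above 120 N).
It fails at once if the glass is let go of above the port with its underside more than 15 mm above the rim (horizontal distance between glass and port_mouth below 0.045 m and z of glass in the frame of port_mouth above 0.015 m and contact force between anything else and glass below 0.05 N).
It fails at once if a bystander is moved by more than 30 mm (distance of any of cone, jar, vase, trimmer from where it was at the start of the episode above 0.03 m).
It also fails if it takes over 72 s, if anything falls off the work surface, if the arm or the gripper's body presses on something with over 40 N, if the wrist force passes 120 N, or if a joint passes its speed limit or range.

## Working session

There is one attempt and no reset: what is moved stays moved. The work goes in short steps, Python scripts to look and compute and a shell command to move; the robot and the scene stay as the last step left them, time stands still between calls to the robot, and variables do not carry over. Pictures are saved under pics/ and viewed, at most 10 in all, crops included, and the job is handed in when it is done.

```bash
ls; mkdir -p pics
python3 - <<'E'
from bench import env, cams
import cv2
o=env.get_obs(); print(o)
for n in ("scene","side","wrist"):
    i=cams.camera_info(n); print(n,i)
    cv2.imwrite(f"pics/{n}0.png",cams.read_camera(n))
E
```

```text
bench.py
jog.py
pics
{'clock': 0.0, 'q': array([-7.34664429e-02,  3.07560020e-01,  1.50766919e+00, -1.80202164e-07,
        1.32840348e+00, -7.35248446e-02]), 'qd': array([ 6.04766677e-04,  1.74222310e-03,  1.05348255e-03, -1.40235018e-04,
       -1.00501637e-05,  1.24560441e-04]), 'effort': array([-2.40806599e-03, -4.57556927e+01, -2.51919490e+01, -3.95127336e-04,
        1.32516641e-02, -2.41733758e-06]), 'tool_pos': array([5.74302220e-01, 4.60616753e-05, 2.30390063e-01]), 'tool_rot': array([ 7.07085750e-01,  7.07127076e-01, -6.66419410e-04, -7.72219923e-04]), 'force': array([-0.0637832 , -0.83510334,  1.19029598]), 'moment': array([ 0.02655803, -0.018088  , -0.01231118]), 'grip_force': 0.0, 'width': 1.0008564939675744}
scene {'fovy': 51.75826130259033, 'cx': 263.2629653211087, 'cy': 189.6404019897688, 'pose': array([[ 0.28749266,  0.57054875, -0.76929974,  1.34340475],
       [ 0.95761507, -0.15619536,  0.2420256 , -0.26074651],
       [ 0.01792636, -0.80627361, -0.5912711 ,  0.67380883],
       [ 0.        ,  0.        ,  0.        ,  1.        ]])}
side {'fovy': 47.65997579080364, 'cx': 262.3210417183478, 'cy': 190.86250577752332, 'pose': array([[-9.61897706e-01, -1.72012234e-01,  2.12519631e-01,
         3.16094302e-01],
       [-2.73409557e-01,  6.04801551e-01, -7.47972123e-01,
         8.00628800e-01],
       [ 1.28153289e-04, -7.77577568e-01, -6.28787014e-01,
         7.23353944e-01],
       [ 0.00000000e+00,  0.00000000e+00,  0.00000000e+00,
         1.00000000e+00]])}
wrist {'fovy': 71.88820015566574, 'cx': 255.25609005868034, 'cy': 191.89896459283136, 'pose': array([[ 9.99998315e-01,  5.39411925e-04, -1.75452209e-03,
         5.74355466e-01],
       [-5.63148547e-05, -9.46380826e-01, -3.23053137e-01,
         8.30048407e-02],
       [-1.83470478e-03,  3.23052691e-01, -9.46379201e-01,
         3.73766195e-01],
       [ 0.00000000e+00,  0.00000000e+00,  0.00000000e+00,
         1.00000000e+00]])}
```

View pics/scene0.png

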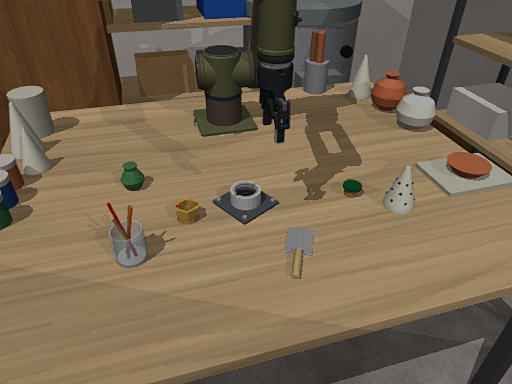

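View pics/side0.png

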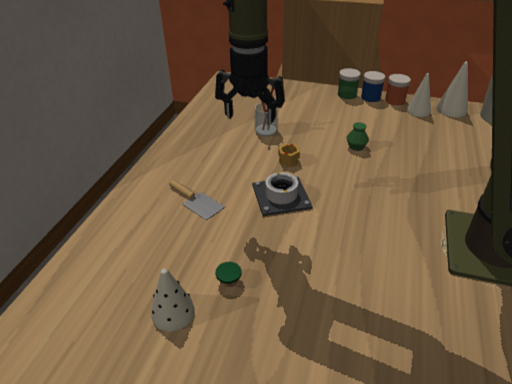

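The scene view shows the port rim at about (246,190), the glass on its puck at (352,186), the ring at (187,211), the vase at (132,177), the jar at (129,243), the cone at (401,187) and the trimmer at (299,250). The side view confirms these, with the port at (282,187), glass at (229,272) and ring at (289,154).

```bash
cat > h.py <<'E'
from bench import env, cams
import numpy as np, cv2
from scipy.spatial.transform import Rotation as R
def K(i,sh=384):
    f=sh/2/np.tan(np.radians(i['fovy'])/2); return f,i['cx'],i['cy']
def ray(i,uv,z):
    f,cx,cy=K(i); P=np.array(i['pose']); d=P[:3,:3]@np.array([(uv[0]-cx)/f,(uv[1]-cy)/f,1.]); c=P[:3,3]
    return c+d*(z-c[2])/d[2]
def proj(i,p):
    f,cx,cy=K(i); P=np.array(i['pose']); q=(np.atleast_2d(p)-P[:3,3])@P[:3,:3]
    return np.c_[f*q[:,0]/q[:,2]+cx,f*q[:,1]/q[:,2]+cy]
def totool(dw):
    return R.from_quat(env.get_obs()['tool_rot']).inv().apply(dw)
E
python3 - <<'E'
from h import *
s=cams.camera_info('scene');d=cams.camera_info('side')
for n,z,a,b in [('port',.048,(245.5,188),(282,182)),('glass',.033,(352.5,185),(229,271)),('ring',.042,(187,206),(289,149)),('jar',0.085,(127,230),None),('cone',0.128,(405,164),(165,268)),('vase',0.075,(131,166),(359,127)),('trim',0.01,(300,240),(205,207))]:
    print(n,ray(s,a,z).round(4),ray(d,b,z).round(4) if b else '')
E
```

```text
port [ 0.5094 -0.0485  0.048 ] [ 0.5061 -0.0507  0.048 ]
glass [0.5547 0.2492 0.033 ] [0.5437 0.2503 0.033 ]
ring [ 0.5375 -0.2094  0.042 ] [ 0.5253 -0.2117  0.042 ]
jar [ 0.6416 -0.3505  0.085 ] 
cone [0.6227 0.3491 0.128 ] [0.6246 0.3507 0.128 ]
vase [ 0.3625 -0.3356  0.075 ] [ 0.3462 -0.3305  0.075 ]
trim [0.7009 0.0375 0.01  ] [0.6773 0.0528 0.01  ]
```

View pics/wrist0.png

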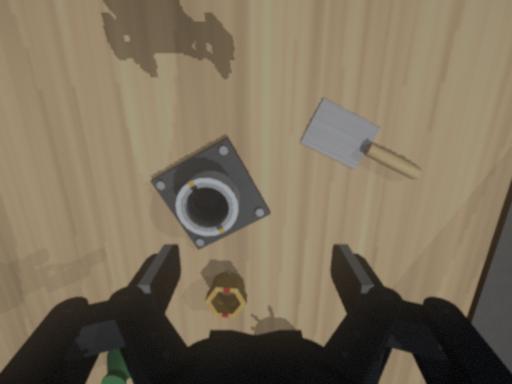

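The wrist view shows the port at (207,205) with yellow dashes near (193,186) and (221,229). The ring is at (226,298), with red dots near (227,291) and (225,315). I'll view the port at two wrist turns to cancel the camera bias.

```bash
cat >> h.py <<'E'
def blobs(img,lo,hi,amin=4):
    m=cv2.inRange(cv2.cvtColor(img,cv2.COLOR_BGR2HSV),lo,hi)
    n,l,st,c=cv2.connectedComponentsWithStats(m)
    return [(c[k].round(2).tolist(),int(st[k,4])) for k in range(1,n) if st[k,4]>=amin]
YEL=((22,150,120),(35,255,255)); RED=((0,170,110),(6,255,255)); GRN=((65,120,30),(88,255,200))
def shoot(name):
    i=cams.camera_info('wrist'); im=cams.read_camera('wrist'); cv2.imwrite(f'pics/{name}.png',im); 
    o=env.get_obs(); np.save(f'pics/{name}.npy',{'i':i,'p':o['tool_pos'],'q':o['tool_rot']},allow_pickle=True); return i,im
E
python3 - <<'E'
from h import *
im=cv2.imread('pics/wrist0.png')
hsv=cv2.cvtColor(im,cv2.COLOR_BGR2HSV)
print(hsv[226:233,216:226].tolist()); print(hsv[288:294,224:230].tolist())
for c in (YEL,RED,GRN): print(blobs(im,*c))
E
python3 jog.py '[{"xyz":[-0.05, -0.066, 0], "aperture":1}, {"xyz":[-0.05, -0.066, 0], "aperture":1}, {"xyz":[-0.05, -0.066, 0], "aperture":1}, {"xyz":[-0.05, -0.066, 0], "aperture":1}]'
python3 jog.py '[{"r":[0, 0, 1.5], "aperture":1}, {"r":[0, 0, 1.5], "aperture":1}, {"r":[0, 0, 1.5], "aperture":1}, {"r":[0, 0, 1.5], "aperture":1}, {"r":[0, 0, 1.5], "aperture":1}, {"r":[0, 0, 1.5], "aperture":1}, {"r":[0, 0, 1.5], "aperture":1}, {"r":[0, 0, 1.5], "aperture":1}]'
python3 jog.py '[{"aperture":1}, {"aperture":1}]'
```

```text
[[[0, 0, 82], [20, 10, 77], [15, 13, 78], [30, 7, 77], [15, 7, 78], [15, 11, 92], [20, 7, 115], [60, 2, 135], [102, 8, 150], [105, 10, 159]], [[120, 5, 98], [15, 6, 83], [18, 16, 78], [20, 19, 81], [18, 38, 88], [21, 59, 100], [22, 48, 123], [21, 18, 142], [100, 5, 155], [105, 9, 164]], [[120, 2, 115], [20, 8, 94], [20, 34, 89], [21, 62, 98], [22, 94, 111], [22, 110, 125], [23, 100, 140], [22, 53, 149], [30, 8, 154], [102, 8, 164]], [[100, 6, 132], [21, 15, 121], [21, 66, 116], [23, 110, 123], [23, 129, 138], [23, 132, 147], [24, 128, 152], [23, 92, 153], [24, 34, 152], [45, 3, 157]], [[110, 5, 150], [24, 9, 146], [23, 58, 144], [23, 113, 147], [23, 136, 152], [23, 138, 155], [24, 137, 156], [24, 118, 154], [23, 70, 150], [25, 23, 147]], [[102, 8, 162], [45, 3, 159], [23, 29, 157], [22, 78, 157], [23, 123, 157], [23, 138, 155], [23, 127, 154], [23, 119, 146], [23, 87, 135], [23, 38, 121]], [[100, 9, 166], [105, 6, 164], [30, 5, 158], [23, 39, 155], [22, 103, 151], [23, 126, 146], [23, 106, 137], [22, 76, 127], [23, 57, 107], [23, 25, 92]]]
[[[7, 154, 126], [6, 156, 126], [6, 154, 124
[... 237 characters left out ...]
[5, 148, 133], [5, 155, 132], [4, 156, 134], [4, 158, 137], [5, 156, 137], [11, 146, 140]], [[9, 123, 118], [8, 123, 116], [8, 125, 118], [8, 128, 120], [9, 132, 120], [12, 125, 124]], [[15, 93, 101], [15, 97, 100], [14, 95, 102], [14, 95, 102], [14, 104, 101], [16, 100, 102]]]
[]
[]
[]
clock: 0.65
tool_pos: [0.5102, -0.0498, 0.2316]
tool_rot: [0.707, 0.707, 0.001, 0.001]
force: [0.6, -0.4, 0.8]
width: 1.003
grip_force: 0.0
clock: 1.65
tool_pos: [0.5105, -0.0493, 0.2313]
tool_rot: [0.999, 0.033, 0.0, -0.0]
force: [0.1, 0.1, 0.8]
width: 0.998
grip_force: 0.0
clock: 1.9
tool_pos: [0.5097, -0.0497, 0.2312]
tool_rot: [0.999, 0.037, 0.0, -0.0]
force: [-0.3, -0.1, 0.7]
width: 1.004
grip_force: 0.0
```

```bash
python3 -c "
from h import *
i,im=shoot('pA')
for c in (YEL,RED,GRN): print(blobs(im,*c))"
python3 jog.py '[{"r":[0, 0, -1.5], "aperture":1}, {"r":[0, 0, -1.5], "aperture":1}, {"r":[0, 0, -1.5], "aperture":1}, {"r":[0, 0, -1.5], "aperture":1}, {"r":[0, 0, -1.5], "aperture":1}, {"r":[0, 0, -1.5], "aperture":1}, {"r":[0, 0, -1.5], "aperture":1}, {"r":[0, 0, -1.5], "aperture":1}]'
python3 jog.py '[{"r":[0, 0, -1.5], "aperture":1}, {"r":[0, 0, -1.5], "aperture":1}, {"r":[0, 0, -1.5], "aperture":1}, {"r":[0, 0, -1.5], "aperture":1}, {"r":[0, 0, -1.5], "aperture":1}, {"r":[0, 0, -1.5], "aperture":1}, {"r":[0, 0, -1.5], "aperture":1}, {"r":[0, 0, -1.5], "aperture":1}]'
python3 jog.py '[{"aperture":1}, {"aperture":1}]'
python3 -c "
from h import *
i,im=shoot('pB')
for c in (YEL,RED,GRN): print(blobs(im,*c))
a=cv2.imread('pics/pA.png');cv2.imwrite('pics/AB.png',cv2.resize(cv2.hconcat([a,im]),(800,300)))"
```

```text
[]
[]
[]
clock: 2.95
tool_pos: [0.5092, -0.05, 0.2313]
tool_rot: [0.704, 0.71, 0.0, 0.0]
force: [-0.4, 0.4, 0.1]
width: 1.0
grip_force: 0.0
clock: 3.95
tool_pos: [0.5092, -0.05, 0.2313]
tool_rot: [0.031, 1.0, 0.0, 0.0]
force: [-0.2, -0.1, 0.5]
width: 0.997
grip_force: 0.0
clock: 4.2
tool_pos: [0.5091, -0.05, 0.2313]
tool_rot: [0.037, 0.999, 0.0, 0.0]
force: [0.1, 0.1, 0.1]
width: 0.998
grip_force: 0.0
[]
[]
[]
```

Run:
```python
from h import *
for n in ('pA','pB'):
    im=cv2.imread(f'pics/{n}.png'); d=np.load(f'pics/{n}.npy',allow_pickle=True).item(); i=d['i']
    c=proj(i,[.508,-.05,.048])[0]; print(n,c, [b for b in blobs(im,(20,75,90),(28,255,255)) if np.hypot(*(np.array(b[0])-c))<60])
```

```text
pA [255.22867298 171.96598946] [([282.76, 159.03], 33), ([228.03, 183.27], 30)]
pB [255.43747337 170.19339093] [([281.1, 155.43], 30), ([230.75, 186.68], 28)]
```

View pics/AB.png

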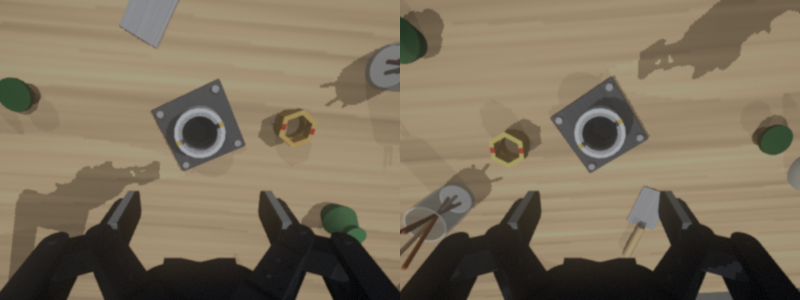

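Both views show the port centred near (255,171). The ring is at (380,163) in A and (138,191) in B; the glass is at (19,122) in A and (480,179) in B.

Run:
```python
from h import *
for n,rg,gg in (('pA',(380,163),(19,122)),('pB',(138,191),(480,179))):
    im=cv2.imread(f'pics/{n}.png'); d=np.load(f'pics/{n}.npy',allow_pickle=True).item(); i=d['i']
    c=proj(i,[.508,-.05,.048])[0]
    near=lambda L,c,r:[b for b in L if np.hypot(*(np.array(b[0])-c))<r]
    def two(bs,z,s):
        P=[ray(i,b[0],z) for b in sorted(bs,key=lambda b:-b[1])[:2]]
        m=(P[0]+P[1])/2; v=P[0]-P[1]; print(n,s,m.round(4),'sep',np.hypot(*v[:2]).round(4),'ang',np.degrees(np.arctan2(v[1],v[0])).round(1),'| tool-rel',(R.from_quat(d['q']).inv().apply(m-d['p'])).round(4),bs)
    two(near(blobs(im,(20,75,90),(28,255,255)),c,60),.048,'port')
    two(near(blobs(im,(0,140,90),(8,255,255),3),rg,40),.042,'ring')
    hsv=cv2.cvtColor(im,cv2.COLOR_BGR2HSV); x,y=gg; print(hsv[y,x])
    m=cv2.inRange(hsv,(60,110,20),(95,255,255)); mm=np.zeros_like(m); cv2.circle(mm,gg,45,255,-1); m&=mm
    cs=max(cv2.findContours(m,0,1)[0],key=cv2.contourArea); e=cv2.fitEllipse(cs); print('glass',e,ray(i,e[0],.031).round(4))
    print('tcp',d['p'].round(4))
```

```text
pA port [ 0.5088 -0.0496  0.048 ] sep 0.0763 ang -61.2 | tool-rel [-7.000e-04 -1.000e-04  1.832e-01] [([282.76, 159.03], 33), ([228.03, 183.27], 30)]
pA ring [ 0.5274 -0.2102  0.042 ] sep 0.0486 ang 84.8 | tool-rel [0.0059 0.1614 0.1892] [([362.62, 162.12], 34), ([399.03, 168.23], 30)]
[57 88 75]Traceback (most recent call last):
  File "<stdin>", line 13, in <module>
ValueError: max() iterable argument is empty
```

```bash
cat >> h.py <<'E'
near=lambda L,c,r:[b for b in L if np.hypot(*(np.array(b[0])-c))<r]
def two(n,i,d,bs,z,s):
    P=[ray(i,b[0],z) for b in sorted(bs,key=lambda b:-b[1])[:2]]
    m=(P[0]+P[1])/2; v=P[0]-P[1]; print(n,s,m.round(4),'sep',np.hypot(*v[:2]).round(4),'ang',np.degrees(np.arctan2(v[1],v[0])).round(1),'| tool-rel',(R.from_quat(d['q']).inv().apply(m-d['p'])).round(4))
def glass(i,im,gg,z=.032):
    hsv=cv2.cvtColor(im,cv2.COLOR_BGR2HSV); m=cv2.inRange(hsv,(50,70,20),(95,255,255)); mm=np.zeros_like(m); cv2.circle(mm,tuple(int(v) for v in gg),60,255,-1); m&=mm
    cs=cv2.findContours(m,0,1)[0]; cs=max(cs,key=cv2.contourArea); e=cv2.fitEllipse(cs); print('glass',np.round(e[0],1),np.round(e[1],1),ray(i,e[0],z).round(4))
    return m
E
python3 - <<'E'
from h import *
n='pB'; im=cv2.imread(f'pics/{n}.png'); d=np.load(f'pics/{n}.npy',allow_pickle=True).item(); i=d['i']
two(n,i,d,near(blobs(im,(20,75,90),(28,255,255)),(255,170),60),.048,'port')
two(n,i,d,near(blobs(im,(0,140,90),(8,255,255),3),(138,191),40),.042,'ring')
glass(i,im,(480,179)); print(env.get_obs()['q'][5])
E
```

```text
pB port [ 0.5095 -0.0501  0.048 ] sep 0.0758 ang 118.4 | tool-rel [-4.000e-04 -1.000e-04  1.833e-01]
pB ring [ 0.528  -0.2103  0.042 ] sep 0.048 ang 84.9 | tool-rel [-0.0305 -0.1586  0.1893]
glass [481.8 178.7] [31.3 42. ] [0.546  0.2523 0.032 ]
-1.678620796066813
```

```bash
python3 jog.py '[{"xyz":[-0.0146, 0.3038, 0], "aperture":1}, {"xyz":[-0.0146, 0.3038, 0], "aperture":1}, {"xyz":[-0.0146, 0.3038, 0], "aperture":1}, {"xyz":[-0.0146, 0.3038, 0], "aperture":1}, {"xyz":[-0.0146, 0.3038, 0], "aperture":1}, {"xyz":[-0.0146, 0.3038, 0], "aperture":1}, {"xyz":[-0.0146, 0.3038, 0], "aperture":1}, {"xyz":[-0.0146, 0.3038, 0], "aperture":1}]'
python3 - <<'E'
from h import *
i,im=shoot('g0'); o=env.get_obs(); print(o['tool_pos'],o['tool_rot'],o['force'])
m=glass(i,im,proj(i,[.546,.252,.032])[0],.033); cv2.imwrite('pics/g0v.png',np.hstack([im[60:300,100:420],cv2.cvtColor(m,8)[60:300,100:420]]))
print(totool(np.array([.546,.252,.018])-o['tool_pos']))
E
```

```text
clock: 5.25
tool_pos: [0.5449, 0.2506, 0.2313]
tool_rot: [0.036, 0.999, -0.0, -0.0]
force: [0.2, -0.6, 0.1]
width: 0.999
grip_force: 0.0
[0.5449745  0.25048431 0.23137609] [ 3.64427155e-02  9.99335713e-01 -2.18635261e-04 -1.11551350e-04] [-0.77584796  0.5143082   0.86140396]
glass [256.5 168.9] [36. 37.] [0.5458 0.2517 0.033 ]
[-0.00095655  0.00168133  0.21337517]
```

View pics/g0v.png

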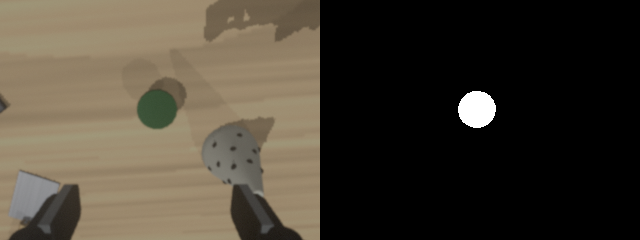

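The glass is clean in view at pixel (256.5,169), with the cone to its lower right. I'll turn the wrist away from the cone and descend.

```bash
python3 jog.py '[{"r":[0, 0, -0.6], "xyz":[-0.0004, 0.0015, 0.05], "aperture":1}, {"r":[0, 0, -0.6], "xyz":[-0.0004, 0.0015, 0.08], "aperture":1}, {"r":[0, 0, -0.6], "xyz":[-0.0004, 0.0015, 0.11], "aperture":1}, {"r":[0, 0, -0.6], "xyz":[-0.0004, 0.0015, 0.14], "aperture":1}, {"r":[0, 0, -0.6], "xyz":[-0.0004, 0.0015, 0.17], "aperture":1}, {"r":[0, 0, -0.6], "xyz":[-0.0004, 0.0015, 0.19], "aperture":1}, {"r":[0, 0, -0.6], "xyz":[-0.0004, 0.0015, 0.205], "aperture":1}, {"r":[0, 0, -0.6], "xyz":[-0.0004, 0.0015, 0.2134], "aperture":1}]' 
python3 jog.py '[{"aperture":0.55}, {"aperture":0.5}, {"aperture":0.4}, {"aperture":0.4}, {"aperture":0.3}, {"aperture":0.3}]' 30
```

```text
clock: 6.3
tool_pos: [0.5457, 0.2527, 0.0174]
tool_rot: [-0.261, 0.965, -0.0, -0.0]
force: [-0.3, -0.6, 0.3]
width: 1.001
grip_force: 0.0
clock: 7.05
tool_pos: [0.5463, 0.2537, 0.0189]
tool_rot: [-0.262, 0.965, 0.0, 0.001]
force: [-0.4, -0.5, 5.5]
width: 0.616
grip_force: 31.8
```

```bash
python3 jog.py '[{"xyz":[0, 0, -0.01], "aperture":0.3}, {"xyz":[0, 0, -0.05], "aperture":0.3}, {"xyz":[0, 0, -0.1], "aperture":0.3}, {"xyz":[0, 0, -0.13], "aperture":0.3}, {"xyz":[0, 0, -0.13], "aperture":0.3}, {"xyz":[0, 0, -0.13], "aperture":0.3}]'
python3 - <<'E'
from h import *
o=env.get_obs(); print(o['tool_pos'],o['tool_rot'],o['force'],o['moment'],totool(np.array([.5092,-.0499,.12])-o['tool_pos']))
i,im=shoot('g1'); s=cams.read_camera('side'); p=proj(cams.camera_info('side'),o['tool_pos'])[0].astype(int); print(p)
x,y=p; c=s[max(0,y-80):y+60,x-80:x+80]; cv2.imwrite('pics/g1v.png',np.hstack([cv2.resize(c,(440,384)),im[:, 100:440]]))
E
```

```text
clock: 7.8
tool_pos: [0.5446, 0.2532, 0.1471]
tool_rot: [-0.262, 0.965, -0.0, -0.001]
force: [-0.2, -0.1, -1.3]
width: 0.612
grip_force: 31.7
[0.54461464 0.25316368 0.14707372] [-2.61547931e-01  9.65190124e-01 -4.30650697e-05 -8.38254671e-04] [-0.24987402 -0.0836904  -1.25490785] [ 0.04192605 -0.01187921 -0.01674089] [ 0.18353781 -0.24372936  0.02728827]
[225 232]
```

View pics/g1v.png

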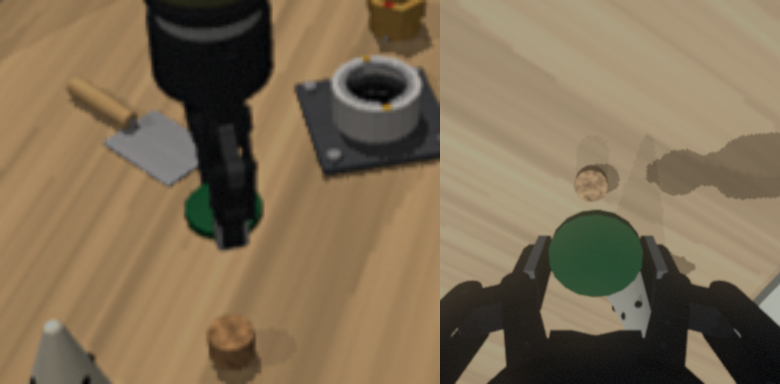

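The glass is held level between the pads, at wrist pixel (255,252), with the fingertips showing below it.

Run:
```python
from h import *
im=cv2.imread('pics/g1.png'); d=np.load('pics/g1.npy',allow_pickle=True).item(); i=d['i']
m=glass(i,im,(255,252),.161)
for z in (.155,.161,.166):
    g=np.array([0,0,z]); c=d['p']+[0,0,z-d['p'][2]]
    # expected ellipse for disc centred on tool axis
    t=np.linspace(0,6.28,60); q=proj(i,np.c_[c[0]+.027*np.cos(t),c[1]+.027*np.sin(t),0*t+z]).astype(np.float32)
    print(z,[np.round(v,1) for v in cv2.fitEllipse(q)])
cs=max(cv2.findContours(m,0,1)[0],key=cv2.contourArea); print(cv2.fitEllipse(cv2.convexHull(cs)), ray(i,cv2.fitEllipse(cv2.convexHull(cs))[0],.161)-d['p'])
print(R.from_quat(d['q']).as_matrix().round(3))
```

```text
glass [255.3 255.1] [79.9 93.6] [0.543  0.2521 0.161 ]
0.155 [array([255.5, 249.5]), array([80.9, 92.4]), np.float64(89.9)]
0.161 [array([255.5, 255. ]), array([83.4, 95.9]), np.float64(89.9)]
0.166 [array([255.5, 260. ]), array([85.5, 99.1]), np.float64(89.9)]
((255.29078674316406, 255.08828735351562), (80.62994384765625, 94.69554138183594), 91.0418930053711) [-0.00125977 -0.00089191  0.01463533]
[[-0.863 -0.505 -0.003]
 [-0.505  0.863 -0.001]
 [ 0.003  0.001 -1.   ]]
```

```bash
python3 jog.py '[{"xyz":[0.1835, -0.2437, 0.02], "aperture":0.3}, {"xyz":[0.1835, -0.2437, 0.02], "aperture":0.3}, {"xyz":[0.1835, -0.2437, 0.02], "aperture":0.3}, {"xyz":[0.1835, -0.2437, 0.02], "aperture":0.3}, {"xyz":[0.1835, -0.2437, 0.027], "aperture":0.3}, {"xyz":[0.1835, -0.2437, 0.027], "aperture":0.3}, {"xyz":[0.1835, -0.2437, 0.027], "aperture":0.3}, {"xyz":[0.1835, -0.2437, 0.027], "aperture":0.3}]'
cat >> h.py <<'E'
def avg(n=6):
    P=[];F=[];M=[]
    for _ in range(n):
        cams.read_camera('side'); o=env.get_obs(); P.append(o['tool_pos']);F.append(o['force']);M.append(o['moment'])
    print('pos',np.mean(P,0).round(4),'sd',np.std(P,0).round(4),'F',np.mean(F,0).round(2),'M',np.mean(M,0).round(3),'w',o['width'],'q',o['q'].round(3),'t',o['clock']); return np.mean(P,0)
E
python3 - <<'E'
from h import *
p=avg(); print(totool(np.array([.5092,-.0499,.06])-p)); i,im=shoot('p1')
print(blobs(im,(20,75,90),(28,255,255)), proj(i,[.5092,-.0499,.048]))
E
```

```text
clock: 8.9
tool_pos: [0.5102, -0.0483, 0.1206]
tool_rot: [-0.262, 0.965, 0.0, -0.0]
force: [0.3, 0.4, -0.6]
width: 0.612
grip_force: 31.8
pos [ 0.5104 -0.0484  0.1209] sd [0.     0.0002 0.0001] F [ 0.31  0.24 -0.59] M [ 0.033  0.002 -0.003] w 0.6122229766634955 q [-0.178  0.335  1.785  0.     1.021 -2.279] t 9.2
[ 0.00179846 -0.00068197  0.06093957]
[([82.75, 103.65], 1260), ([101.0, 92.88], 8), ([107.12, 94.38], 8), ([102.4, 98.0], 5), ([109.4, 100.2], 5), ([59.25, 105.35], 20), ([63.5, 101.25], 4), ([115.17, 104.08], 12), ([107.17, 105.75], 12), ([51.33, 108.67], 6), ([65.75, 139.23], 1412), ([111.12, 109.38], 8), ([51.6, 113.4], 10), ([64.57, 113.86], 7), ([118.29, 115.86], 7), ([123.89, 126.67], 9), ([117.0, 137.75], 4), ([108.5, 143.67], 6), ([211.38, 199.67], 61), ([298.54, 202.46], 59)] [[254.94581565 200.78919169]]
```

```bash
python3 jog.py '[{"xyz":[0.0018, -0.0007, 0.04], "aperture":0.3}, {"xyz":[0.0018, -0.0007, 0.06], "aperture":0.3}, {"xyz":[0.0018, -0.0007, 0.067], "aperture":0.3}, {"xyz":[0.0018, -0.0007, 0.071], "aperture":0.3}, {"xyz":[0.0018, -0.0007, 0.071], "aperture":0.3}, {"xyz":[0.0018, -0.0007, 0.071], "aperture":0.3}]'
python3 -c "
from h import *
p=avg(3);print(totool(np.array([.5092,-.0499,.05])-p))"
```

```text
clock: 10.0
tool_pos: [0.5097, -0.0512, 0.0506]
tool_rot: [-0.262, 0.965, -0.0, 0.001]
force: [-0.8, 0.5, -0.3]
width: 0.614
grip_force: 31.8
pos [ 0.5095 -0.0512  0.0505] sd [0.0001 0.     0.0001] F [-0.22  0.16 -0.44] M [-0.002 -0.002 -0.026] w 0.6144793549392633 q [-0.183  0.431  1.864  0.     0.845 -2.283] t 10.15
[-0.00038018  0.00122981  0.00052861]
```

```bash
python3 -c "
from h import *
i,im=shoot('p2'); print(near(blobs(im,(20,75,90),(28,255,255),15),(255,260),130), proj(i,[.5092,-.0499,.048]))
p=avg(2)
b=[x for x in near(blobs(im,(20,75,90),(28,255,255),15),(255,260),130)]
for x in b: print(x, totool(ray(i,x[0],.048)-p), ray(i,x[0],.048))
glass(i,im,(255,252),.064); cv2.imwrite('pics/p2v.png',im)
"
```

```text
[([193.46, 240.57], 35), ([319.83, 242.67], 24)] [[257.29500419 244.0553734 ]]
pos [ 0.5092 -0.0511  0.0502] sd [0.0001 0.     0.0001] F [-0.01  0.49 -0.4 ] M [ 0.013  0.026 -0.007] w 0.6166709951661963 q [-0.183  0.432  1.864  0.     0.845 -2.283] t 10.3
([193.46, 240.57], 35) [ 0.0017969  -0.0385887   0.00221314] [ 0.52710007 -0.085328    0.048     ]
([319.83, 242.67], 24) [0.00036028 0.03992818 0.00219097] [ 0.48870475 -0.01682424  0.048     ]
glass [255.4 254.3] [80.8 93.9] [ 0.5074 -0.0523  0.064 ]
```

View pics/p2v.png

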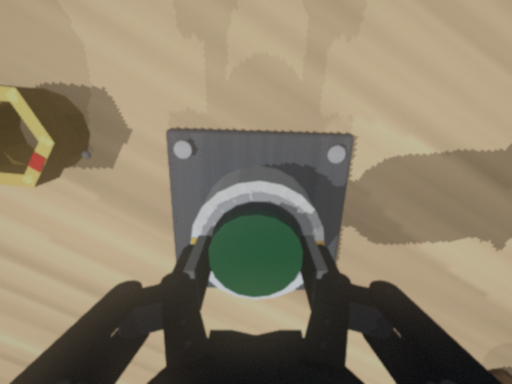

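The glass sits over the mouth (glass at (255,254), rim centre about (257,244)), offset by about 1 mm. I'll correct that and lower it.

```bash
python3 jog.py '[{"xyz":[-0.0003, 0.0012, 0.001], "aperture":0.3}, {"xyz":[-0.0003, 0.0012, 0.002], "aperture":0.3}, {"xyz":[-0.0003, 0.0012, 0.003], "aperture":0.3}, {"xyz":[-0.0003, 0.0012, 0.003], "aperture":0.3}]'
python3 -c "
from h import *
p=avg(2);print(totool(np.array([.5092,-.0499,.045])-p))
i,im=shoot('p3');print(near(blobs(im,(20,75,90),(28,255,255),12),(255,260),130), proj(i,[.5092,-.0499,.048]))"
```

```text
clock: 10.8
tool_pos: [0.5085, -0.0499, 0.0467]
tool_rot: [-0.262, 0.965, 0.0, -0.0]
force: [-0.2, 0.0, 0.2]
width: 0.614
grip_force: 31.8
pos [ 0.5086 -0.0499  0.0468] sd [0. 0. 0.] F [-0.35  0.07 -1.42] M [-0.016  0.029  0.009] w 0.6142376346074723 q [-0.18   0.436  1.868 -0.     0.837 -2.28 ] t 10.9
[-0.00048018 -0.00029488  0.00182933]
[([191.03, 242.47], 34)] [[254.93632971 247.08499881]]
```

```bash
python3 jog.py '[{"xyz":[-0.0004, -0.0002, 0.0015], "aperture":0.3}, {"xyz":[-0.0004, -0.0002, 0.0015], "aperture":0.3}, {"xyz":[-0.0004, -0.0002, 0.0015], "aperture":1}, {"xyz":[-0.0004, -0.0002, 0.0015], "aperture":1}, {"xyz":[-0.0004, -0.0002, 0.0015], "aperture":1}, {"xyz":[-0.0004, -0.0002, 0.0015], "aperture":1}, {"xyz":[-0.0004, -0.0002, -0.05], "aperture":1}, {"xyz":[-0.0004, -0.0002, -0.1], "aperture":1}]'
python3 jog.py '[{"xyz":[0, 0, -0.04], "aperture":1}, {"xyz":[0, 0, -0.08], "aperture":1}, {"xyz":[0, 0, -0.08], "aperture":1}, {"xyz":[0, 0, -0.08], "aperture":1}, {"xyz":[0, 0, -0.08], "aperture":1}]'
python3 - <<'E'
from h import *
p=avg(2); i,im=shoot('p4'); d={'p':p,'q':env.get_obs()['tool_rot']}
c=proj(i,[.5092,-.0499,.048])[0]; two('p4',i,d,near(blobs(im,(20,75,90),(28,255,255)),c,60),.048,'port')
x,y=c.astype(int); cv2.imwrite('pics/p4v.png',cv2.resize(im[y-60:y+60,x-70:x+70],(700,600),interpolation=3))
print(R.from_quat(d['q']).as_matrix().round(3), totool(np.array([.5277,-.2102,.231])-p))
two('r',i,d,near(blobs(im,(0,140,90),(8,255,255),3),proj(i,[.5277,-.2102,.042])[0],60),.042,'ring')
E
```

```text
clock: 11.95
tool_pos: [0.5085, -0.0498, 0.1474]
tool_rot: [-0.262, 0.965, 0.0, -0.001]
force: [0.4, -0.5, -0.4]
width: 1.0
grip_force: 0.0
clock: 12.58
tool_pos: [0.5079, -0.0496, 0.2254]
tool_rot: [-0.262, 0.965, 0.001, -0.001]
force: [-1.4, 0.5, -0.3]
width: 1.001
grip_force: 0.0
pos [ 0.5081 -0.0497  0.2254] sd [0.0001 0.     0.0001] F [-0.18 -0.11 -0.38] M [-0.021 -0.001  0.037] w 1.002463369749554 q [-0.18   0.224  1.643  0.     1.278 -2.28 ] t 12.675
p4 port [ 0.5097 -0.0499  0.048 ] sep 0.0761 ang -61.5 | tool-rel [-0.0016 -0.0013  0.1774]
[[-0.863 -0.505 -0.003]
 [-0.505  0.863  0.   ]
 [ 0.002  0.002 -1.   ]] [ 0.06414138 -0.1484301  -0.0057245 ]
r ring [ 0.5279 -0.2103  0.042 ] sep 0.0482 ang -94.9 | tool-rel [ 0.0636 -0.149   0.1833]
```

View pics/p4v.png

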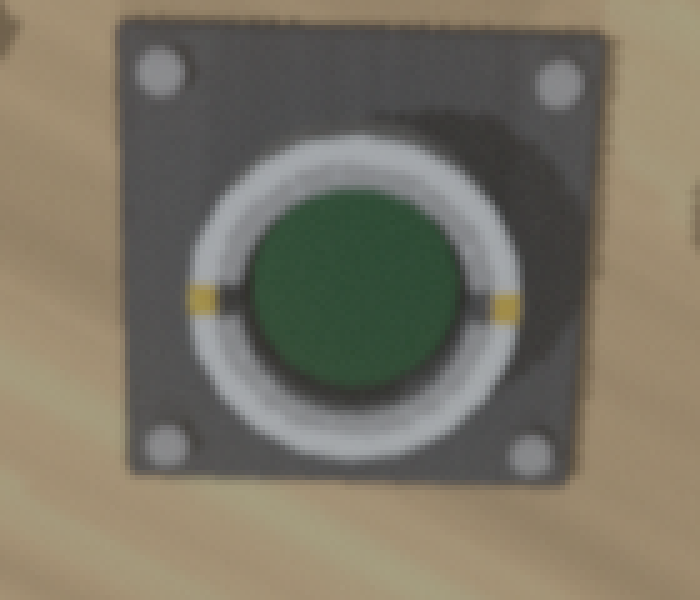

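The glass lies flat in the port: an even dark gap all round and both notches clear. Next, the ring.

```bash
python3 jog.py '[{"r":[0, 0, 0.618], "xyz":[0.064, -0.149, 0.05], "aperture":1}, {"r":[0, 0, 0.618], "xyz":[0.064, -0.149, 0.05], "aperture":1}, {"r":[0, 0, 0.618], "xyz":[0.064, -0.149, 0.05], "aperture":1}, {"r":[0, 0, 0.618], "xyz":[0.064, -0.149, 0.05], "aperture":1}, {"r":[0, 0, 0.618], "xyz":[0.064, -0.149, 0.05], "aperture":1}, {"r":[0, 0, 0.618], "xyz":[0.064, -0.149, 0.05], "aperture":1}]'
python3 - <<'E'
from h import *
p=avg(3); i,im=shoot('r1'); d={'p':p,'q':env.get_obs()['tool_rot']}
two('r',i,d,near(blobs(im,(0,140,90),(8,255,255),5),proj(i,[.5277,-.2102,.042])[0],60),.042,'ring')
y=R.from_quat(d['q']).as_matrix()[:,1]; print('yaw',np.degrees(np.arctan2(y[1],y[0])))
E
```

```text
clock: 13.48
tool_pos: [0.5289, -0.2103, 0.1766]
tool_rot: [0.044, 0.999, 0.0, -0.0]
force: [0.5, 0.0, 0.1]
width: 1.001
grip_force: 0.0
pos [ 0.5291 -0.2102  0.177 ] sd [0.     0.     0.0001] F [ 0.15 -0.19  0.16] M [-0.006  0.025 -0.016] w 1.0006200912045584 q [-0.452  0.345  1.595  0.     1.201 -1.936] t 13.625
r ring [ 0.5281 -0.2101  0.042 ] sep 0.0482 ang -95.0 | tool-rel [ 0.001 -0.     0.135]
yaw 84.99355432892708
```

```bash
python3 jog.py '[{"xyz":[0.0013, 0, 0.05], "aperture":1}, {"xyz":[0.0013, 0, 0.09], "aperture":1}, {"xyz":[0.0013, 0, 0.12], "aperture":1}, {"xyz":[0.0013, 0, 0.14], "aperture":1}, {"xyz":[0.0013, 0, 0.152], "aperture":1}, {"xyz":[0.0013, 0, 0.16], "aperture":1}, {"xyz":[0.0013, 0, 0.16], "aperture":1}, {"xyz":[0.0013, 0, 0.16], "aperture":1}]'
python3 jog.py '[{"aperture":0.6}, {"aperture":0.5}, {"aperture":0.4}, {"aperture":0.4}, {"aperture":0.3}, {"aperture":0.3}]' 40
python3 jog.py '[{"xyz":[0, 0, -0.01], "aperture":0.3}, {"xyz":[0, 0, -0.05], "aperture":0.3}, {"xyz":[0, 0, -0.1], "aperture":0.3}, {"xyz":[0, 0, -0.1], "aperture":0.3}, {"xyz":[0, 0, -0.1], "aperture":0.3}]'
python3 - <<'E'
from h import *
p=avg(3); i,im=shoot('r2'); d={'p':p,'q':env.get_obs()['tool_rot']}
print(totool(np.array([.5092,-.0499,.12])-p))
b=[x for x in blobs(im,(0,140,90),(8,255,255),5)]; print(b, proj(i,p+[0,0,.025]))
y=R.from_quat(d['q']).as_matrix()[:,1]; print('yaw',np.degrees(np.arctan2(y[1],y[0])))
E
```

```text
clock: 14.68
tool_pos: [0.5284, -0.2109, 0.0177]
tool_rot: [0.044, 0.999, -0.0, 0.001]
force: [0.0, 0.6, 0.0]
width: 1.001
grip_force: 0.0
clock: 15.42
tool_pos: [0.5283, -0.2109, 0.0177]
tool_rot: [0.044, 0.999, -0.0, 0.001]
force: [-0.1, 0.1, 6.2]
width: 0.65
grip_force: 43.6
clock: 16.05
tool_pos: [0.5272, -0.2104, 0.1169]
tool_rot: [0.044, 0.999, 0.0, -0.0]
force: [0.1, 0.1, -1.0]
width: 0.648
grip_force: 43.1
pos [ 0.5265 -0.2101  0.1157] sd [0.0001 0.     0.0003] F [ 0.11  0.12 -1.29] M [-0.    -0.023 -0.017] w 0.6464326526426379 q [-0.454  0.408  1.674  0.     1.063 -1.936] t 16.2
[ 0.03147402  0.15799379 -0.00405494]
[([209.03, 268.97], 192), ([301.94, 269.52], 218)] [[255.86949294 270.01954306]]
yaw 84.91195169452898
```

View pics/r2.png

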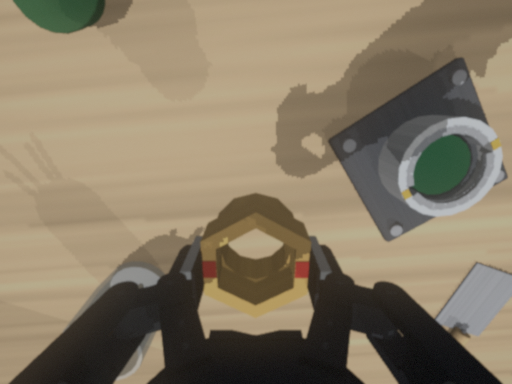

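The ring is held centred, with red dots at (209,269) and (302,269); the port and seated glass are at (450,166). I'll move it over the port and turn its pins to the notches.

```bash
python3 jog.py '[{"r":[0, 0, -0.586], "xyz":[0.0315, 0.158, 0], "aperture":0.3}, {"r":[0, 0, -0.586], "xyz":[0.0315, 0.158, 0], "aperture":0.3}, {"r":[0, 0, -0.586], "xyz":[0.0315, 0.158, 0], "aperture":0.3}, {"r":[0, 0, -0.586], "xyz":[0.0315, 0.158, 0], "aperture":0.3}, {"r":[0, 0, -0.586], "xyz":[0.0315, 0.158, 0], "aperture":0.3}, {"r":[0, 0, -0.586], "xyz":[0.0315, 0.158, 0], "aperture":0.3}]'
python3 - <<'E'
from h import *
p=avg(3); i,im=shoot('r3'); d={'p':p,'q':env.get_obs()['tool_rot']}
print(totool(np.array([.5092,-.0499,.07])-p))
c=proj(i,[.5092,-.0499,.048])[0];print(c)
b=near(blobs(im,(20,75,90),(28,255,255),15),c,90); print(b)
two('port',i,d,b,.048,'port')
print(near(blobs(im,(0,140,90),(8,255,255),25),(255,260),100))
y=R.from_quat(d['q']).as_matrix()[:,1]; print('yaw',np.degrees(np.arctan2(y[1],y[0])))
E
```

```text
clock: 17.0
tool_pos: [0.5107, -0.0516, 0.1166]
tool_rot: [-0.245, 0.97, -0.0, -0.0]
force: [-0.1, 0.6, -1.1]
width: 0.648
grip_force: 43.2
pos [ 0.5107 -0.0516  0.1167] sd [0.     0.0001 0.    ] F [-0.16 -0.08 -1.49] M [0.014 0.01  0.011] w 0.6437037591228373 q [-0.183  0.341  1.789 -0.     1.012 -2.249] t 17.15
[0.00049369 0.0021705  0.04673597]
[257.80709449 203.77108144]
[([213.44, 204.44], 63), ([302.05, 203.92], 61), ([248.1, 227.95], 1139), ([305.3, 246.4], 20), ([243.96, 255.5], 52)]
port port [ 0.5307 -0.0648  0.048 ] sep 0.0371 ang 81.3 | tool-rel [-0.0113 -0.0212  0.0687]
[([209.06, 268.94], 191), ([301.5, 269.45], 208)]
yaw 118.38211160695342
```

```bash
python3 jog.py '[{"xyz":[0.0004, 0.0022, 0.02], "aperture":0.3}, {"xyz":[0.0004, 0.0022, 0.04], "aperture":0.3}, {"xyz":[0.0004, 0.0022, 0.046], "aperture":0.3}, {"xyz":[0.0004, 0.0022, 0.046], "aperture":0.3}, {"xyz":[0.0004, 0.0022, 0.046], "aperture":0.3}]'
python3 - <<'E'
from h import *
p=avg(3); i,im=shoot('r4'); d={'p':p,'q':env.get_obs()['tool_rot']}
print(totool(np.array([.5092,-.0499,.0535])-p))
c=proj(i,[.5092,-.0499,.048])[0];print(c)
b=near(blobs(im,(20,75,90),(28,255,255),15),c,90); print(b)
E
```

```text
clock: 17.82
tool_pos: [0.5097, -0.049, 0.0716]
tool_rot: [-0.246, 0.969, -0.0, 0.001]
force: [-0.2, 0.5, -1.3]
width: 0.646
grip_force: 43.1
pos [ 0.5096 -0.0489  0.0716] sd [0.0001 0.     0.    ] F [-0.14  0.64 -1.24] M [ 0.02   0.042 -0.003] w 0.6528727265321208 q [-0.178  0.4    1.843 -0.     0.897 -2.246] t 17.975
[ 0.00088238 -0.00065123  0.01809331]
[254.39044748 226.96386981]
[([226.28, 206.28], 29), ([248.15, 228.52], 1206), ([200.32, 227.69], 102), ([308.94, 227.14], 86), ([307.22, 248.83], 18), ([278.12, 259.44], 16), ([252.93, 300.12], 1417)]
```

```bash
python3 jog.py '[{"xyz":[0.0007, -0.0006, 0.003], "aperture":0.3}, {"xyz":[0.0007, -0.0006, 0.006], "aperture":0.3}, {"xyz":[0.0007, -0.0006, 0.009], "aperture":0.3}, {"xyz":[0.0007, -0.0006, 0.011], "aperture":0.3}, {"xyz":[0.0007, -0.0006, 0.011], "aperture":0.3}]'
python3 -c "
from h import *
p=avg(3);print(totool(np.array([.5092,-.0499,.0535])-p))"
```

```text
clock: 18.65
tool_pos: [0.5086, -0.0496, 0.0596]
tool_rot: [-0.246, 0.969, 0.0, -0.0]
force: [0.1, -0.2, -1.8]
width: 0.645
grip_force: 43.2
pos [ 0.5086 -0.0496  0.0598] sd [0.     0.     0.0001] F [ 0.45 -0.55 -0.92] M [ 0.007 -0.043 -0.004] w 0.6436915210077161 q [-0.18   0.417  1.856  0.     0.869 -2.248] t 18.8
[-0.00035686 -0.00053285  0.00632187]
```

Foot is about 6 mm below the rim with no contact, so the pins are in the notches. I'll lower it gently onto the glass.

```bash
python3 jog.py '[{"xyz":[-0.0003, -0.0004, 0.002], "aperture":0.3}, {"xyz":[-0.0003, -0.0004, 0.004], "aperture":0.3}, {"xyz":[-0.0003, -0.0004, 0.005], "aperture":0.3}, {"xyz":[-0.0003, -0.0004, 0.005], "aperture":0.3}]'
python3 jog.py '[{"xyz":[0, 0, 0.0005], "aperture":0.3}, {"xyz":[0, 0, 0.001], "aperture":0.3}, {"xyz":[0, 0, 0.001], "aperture":0.3}]'
python3 jog.py '[{"xyz":[0, 0, 0.0005], "aperture":0.3}, {"xyz":[0, 0, 0.001], "aperture":0.3}, {"xyz":[0, 0, 0.001], "aperture":0.3}]'
```

```text
clock: 19.3
tool_pos: [0.509, -0.0498, 0.0547]
tool_rot: [-0.246, 0.969, 0.0, -0.0]
force: [-0.6, 0.2, -0.8]
width: 0.647
grip_force: 43.2
clock: 19.68
tool_pos: [0.5091, -0.0498, 0.0539]
tool_rot: [-0.246, 0.969, -0.0, -0.0]
force: [-0.6, 0.2, -1.2]
width: 0.649
grip_force: 43.2
clock: 20.05
tool_pos: [0.5091, -0.0498, 0.0528]
tool_rot: [-0.246, 0.969, 0.0, -0.0]
force: [-0.7, 0.6, -1.3]
width: 0.646
grip_force: 43.2
```

```bash
python3 jog.py '[{"xyz":[0, 0, 0.0005], "aperture":0.3}, {"xyz":[0, 0, 0.001], "aperture":0.3}, {"xyz":[0, 0, 0.001], "aperture":0.3}]'
python3 jog.py '[{"xyz":[0, 0, 0.0005], "aperture":0.3}, {"xyz":[0, 0, 0.001], "aperture":0.3}, {"xyz":[0, 0, 0.001], "aperture":0.3}]'
```

```text
clock: 20.42
tool_pos: [0.5092, -0.0498, 0.0524]
tool_rot: [-0.246, 0.969, -0.0, 0.0]
force: [-1.7, 0.5, 5.2]
width: 0.651
grip_force: 43.9
clock: 20.8
tool_pos: [0.5092, -0.0498, 0.0524]
tool_rot: [-0.246, 0.969, -0.0, 0.0]
force: [-3.5, 0.4, 13.7]
width: 0.643
grip_force: 45.1
```

Contact is firm at about 13.3 mm below the rim, on the glass. I'll back off the press and start turning clockwise.

```bash
python3 jog.py '[{"xyz":[0, 0, -0.0012], "aperture":0.3}, {"xyz":[0, 0, -0.0012], "aperture":0.3}, {"r":[0, 0, 0.1], "xyz":[0, 0, -0.0012], "aperture":0.3}, {"r":[0, 0, 0.2], "xyz":[0, 0, -0.0012], "aperture":0.3}, {"r":[0, 0, 0.2], "xyz":[0, 0, -0.0012], "aperture":0.3}]'
python3 -c "
from h import *
avg(3)"
```

```text
clock: 21.42
tool_pos: [0.5099, -0.05, 0.0524]
tool_rot: [-0.148, 0.989, -0.0, 0.001]
force: [-1.7, 0.1, 5.2]
width: 0.648
grip_force: 44.0
pos [ 0.5099 -0.05    0.0525] sd [0. 0. 0.] F [-0.2  -0.34  5.25] M [-0.016  0.069 -0.104] w 0.6463332040307784 q [-0.18   0.428  1.862  0.     0.85  -2.049] t 21.575
```

```bash
python3 jog.py '[{"r":[0, 0, 0.15], "aperture":0.3}, {"r":[0, 0, 0.3], "aperture":0.3}, {"r":[0, 0, 0.45], "aperture":0.3}, {"r":[0, 0, 0.6], "aperture":0.3}, {"r":[0, 0, 0.6], "aperture":0.3}]'
python3 -c "
from h import *
avg(4)"
python3 jog.py '[{"r":[0, 0, 0.1], "aperture":0.3}, {"r":[0, 0, 0.2], "aperture":0.3}, {"r":[0, 0, 0.3], "aperture":0.3}, {"r":[0, 0, 0.3], "aperture":0.3}]'
python3 -c "
from h import *
avg(4)"
```

```text
clock: 22.2
tool_pos: [0.51, -0.05, 0.0524]
tool_rot: [0.15, 0.989, -0.0, 0.001]
force: [0.2, 0.1, 6.1]
width: 0.648
grip_force: 43.9
pos [ 0.51   -0.05    0.0524] sd [0. 0. 0.] F [ 0.47 -0.16  4.75] M [-0.039  0.012 -0.107] w 0.6463345256042544 q [-0.18   0.429  1.861  0.     0.85  -1.451] t 22.4
clock: 22.9
tool_pos: [0.51, -0.05, 0.0525]
tool_rot: [0.296, 0.955, 0.0, 0.001]
force: [-0.2, -1.2, 4.9]
width: 0.648
grip_force: 44.0
pos [ 0.51   -0.05    0.0524] sd [0. 0. 0.] F [ 0.   -0.1   5.24] M [-0.08   0.065 -0.108] w 0.6439728174171326 q [-0.18   0.429  1.861  0.     0.85  -1.151] t 23.1
```

```bash
for k in 1; do python3 jog.py '[{"r":[0, 0, 0.1], "aperture":0.3}, {"r":[0, 0, 0.1], "aperture":0.3}]'; python3 -c "
from h import *
avg(3)"; done
python3 jog.py '[{"r":[0, 0, 0.1], "aperture":0.3}, {"r":[0, 0, 0.1], "aperture":0.3}]'; python3 -c "
from h import *
avg(3)"
python3 jog.py '[{"r":[0, 0, 0.1], "aperture":0.3}, {"r":[0, 0, 0.1], "aperture":0.3}]'; python3 -c "
from h import *
avg(3)"
```

```text
clock: 23.35
tool_pos: [0.5099, -0.05, 0.0524]
tool_rot: [0.343, 0.939, 0.0, 0.001]
force: [-1.0, 0.3, 5.2]
width: 0.648
grip_force: 44.0
pos [ 0.51   -0.05    0.0524] sd [0. 0. 0.] F [0.12 0.06 5.03] M [-0.081  0.073 -0.088] w 0.6466959193785564 q [-0.18   0.428  1.862 -0.     0.85  -1.051] t 23.5
clock: 23.75
tool_pos: [0.5099, -0.05, 0.0524]
tool_rot: [0.39, 0.921, 0.0, 0.001]
force: [0.9, 0.2, 4.4]
width: 0.646
grip_force: 44.0
pos [ 0.5099 -0.05    0.0524] sd [0. 0. 0.] F [ 0.11 -0.12  5.59] M [-0.076  0.062 -0.092] w 0.6468857406626218 q [-0.18   0.428  1.862 -0.     0.85  -0.951] t 23.9
clock: 24.15
tool_pos: [0.51, -0.05, 0.0525]
tool_rot: [0.435, 0.9, 0.0, 0.001]
force: [0.9, -0.4, 5.2]
width: 0.647
grip_force: 44.0
pos [ 0.5099 -0.05    0.0524] sd [0. 0. 0.] F [ 0.34 -0.18  5.51] M [-0.092  0.089 -0.08 ] w 0.6433193831172448 q [-0.18   0.428  1.862 -0.     0.85  -0.851] t 24.3
```

```bash
python3 jog.py '[{"r":[0, 0, 0.08], "aperture":0.3}, {"r":[0, 0, 0.08], "aperture":0.3}]' >/dev/null; python3 -c "
from h import *
avg(3)"
python3 jog.py '[{"r":[0, 0, 0.06], "aperture":0.3}, {"r":[0, 0, 0.06], "aperture":0.3}]'>/dev/null; python3 -c "
from h import *
avg(3)"
python3 jog.py '[{"r":[0, 0, 0.06], "aperture":0.3}, {"r":[0, 0, 0.06], "aperture":0.3}]'>/dev/null; python3 -c "
from h import *
avg(3)"
```

```text
pos [ 0.5099 -0.05    0.0524] sd [0. 0. 0.] F [ 0.03 -0.73  5.58] M [-0.085  0.089 -0.079] w 0.6462125544649875 q [-0.18   0.429  1.862 -0.     0.85  -0.771] t 24.7
pos [ 0.5099 -0.05    0.0524] sd [0. 0. 0.] F [-0.06  0.02  5.37] M [-0.069  0.092 -0.107] w 0.6450338437576568 q [-0.18   0.428  1.862 -0.     0.85  -0.711] t 25.1
pos [ 0.5099 -0.05    0.0525] sd [0. 0. 0.] F [-0.11 -0.06  5.87] M [-0.118  0.057 -0.093] w 0.6502715198545891 q [-0.18   0.428  1.861 -0.     0.85  -0.651] t 25.5
```

```bash
python3 jog.py '[{"r":[0, 0, 0.06], "aperture":0.3}, {"r":[0, 0, 0.06], "aperture":0.3}]' >/dev/null; python3 -c "
from h import *
avg(3)"
python3 jog.py '[{"r":[0, 0, 0.05], "aperture":0.3}, {"r":[0, 0, 0.05], "aperture":0.3}]'>/dev/null; python3 -c "
from h import *
avg(3)"
python3 jog.py '[{"r":[0, 0, 0.05], "aperture":0.3}, {"r":[0, 0, 0.05], "aperture":0.3}]'>/dev/null; python3 -c "
from h import *
avg(3)"
```

```text
pos [ 0.5099 -0.05    0.0525] sd [0. 0. 0.] F [0.16 0.03 6.05] M [-0.064  0.092 -0.171] w 0.6479037537390174 q [-0.18   0.428  1.862  0.     0.85  -0.591] t 25.9
pos [ 0.5098 -0.05    0.0524] sd [0. 0. 0.] F [ 0.45 -0.81  5.19] M [-0.054  0.143 -0.124] w 0.646035877843702 q [-0.18   0.428  1.862  0.     0.85  -0.541] t 26.3
pos [ 0.5098 -0.05    0.0524] sd [0. 0. 0.] F [-0.27  0.3   5.79] M [-0.068  0.12  -0.115] w 0.6501953392066524 q [-0.18   0.428  1.862  0.     0.85  -0.491] t 26.7
```

```bash
python3 jog.py '[{"r":[0, 0, 0.05], "aperture":0.3}, {"r":[0, 0, 0.05], "aperture":0.3}]' >/dev/null; python3 -c "
from h import *
avg(4)"
python3 jog.py '[{"r":[0, 0, 0.04], "aperture":0.3}, {"r":[0, 0, 0.04], "aperture":0.3}]'>/dev/null; python3 -c "
from h import *
avg(4)"
python3 jog.py '[{"r":[0, 0, 0.04], "aperture":0.3}, {"r":[0, 0, 0.04], "aperture":0.3}]'>/dev/null; python3 -c "
from h import *
avg(4)"
```

```text
pos [ 0.5098 -0.0499  0.0524] sd [0. 0. 0.] F [-0.33  0.1   5.63] M [-0.047  0.157 -0.059] w 0.6439120654845242 q [-0.18   0.428  1.862  0.     0.85  -0.441] t 27.15
pos [ 0.5098 -0.0499  0.0524] sd [0. 0. 0.] F [-0.16 -0.43  5.47] M [-0.015  0.155  0.028] w 0.6466824195464493 q [-0.18   0.428  1.862 -0.     0.85  -0.401] t 27.6
pos [ 0.5097 -0.0499  0.0524] sd [0. 0. 0.] F [ 0.41 -0.2   5.48] M [-0.033  0.125  0.025] w 0.6451330094212347 q [-0.18   0.428  1.862 -0.     0.85  -0.362] t 28.05
```

```bash
python3 jog.py '[{"r":[0, 0, 0.03], "aperture":0.3}, {"r":[0, 0, 0.03], "aperture":0.3}]' >/dev/null; python3 -c "
from h import *
avg(4)"
python3 jog.py '[{"r":[0, 0, 0.03], "aperture":0.3}, {"r":[0, 0, 0.03], "aperture":0.3}]'>/dev/null; python3 -c "
from h import *
avg(4)"
```

```text
pos [ 0.5097 -0.0499  0.0524] sd [0. 0. 0.] F [-0.53  0.01  5.99] M [0.002 0.139 0.28 ] w 0.6475068679823596 q [-0.18   0.428  1.862 -0.     0.85  -0.332] t 28.5
pos [ 0.5097 -0.0499  0.0524] sd [0. 0. 0.] F [ 0.15 -0.15  6.24] M [0.003 0.147 0.231] w 0.6458679012613501 q [-0.18   0.428  1.862 -0.     0.85  -0.302] t 28.95
```

```bash
python3 jog.py '[{"r":[0, 0, 0.02], "aperture":0.3}, {"r":[0, 0, 0.02], "aperture":0.3}]' >/dev/null; python3 -c "
from h import *
avg(4)"
python3 jog.py '[{"r":[0, 0, 0.02], "aperture":0.3}, {"r":[0, 0, 0.02], "aperture":0.3}]'>/dev/null; python3 -c "
from h import *
avg(6)"
```

```text
pos [ 0.5097 -0.0499  0.0524] sd [0. 0. 0.] F [-0.64  0.49  5.54] M [0.028 0.145 0.512] w 0.6461488398054922 q [-0.18   0.428  1.862 -0.     0.85  -0.282] t 29.4
pos [ 0.5097 -0.0499  0.0524] sd [0. 0. 0.] F [-0.41  0.46  5.46] M [0.038 0.129 0.602] w 0.6445968980836203 q [-1.800e-01  4.280e-01  1.862e+00 -1.000e-03  8.500e-01 -2.630e-01] t 29.95
```

The torque is up to about 0.6 N m, beyond snug and below the limit. I'll ease the wind-up, release and retreat.

```bash
python3 jog.py '[{"r":[0, 0, -0.012], "aperture":0.3}, {"r":[0, 0, -0.012], "aperture":0.3}]' >/dev/null; python3 -c "
from h import *
avg(4)"
python3 jog.py '[{"aperture":1}, {"aperture":1}, {"aperture":1}, {"aperture":1}, {"xyz":[0, 0, -0.03], "aperture":1}, {"xyz":[0, 0, -0.09], "aperture":1}, {"xyz":[0, 0, -0.15], "aperture":1}, {"xyz":[0, 0, -0.15], "aperture":1}]'
python3 - <<'E'
from h import *
p=avg(3); i,im=shoot('e1'); d={'p':p,'q':env.get_obs()['tool_rot']}
c=proj(i,[.5092,-.0499,.048])[0]; x,y=c.astype(int)
two('port',i,d,near(blobs(im,(20,75,90),(28,255,255),8),c,70),.048,'port')
print(blobs(im,(20,75,90),(28,255,255),8))
two('ring',i,d,near(blobs(im,(0,140,90),(8,255,255),8),c,60),.0767,'ring')
cv2.imwrite('pics/e1v.png',cv2.resize(im[max(0,y-70):y+60,x-70:x+70],(646,600),interpolation=3))
E
```

```text
pos [ 0.5097 -0.0499  0.0524] sd [0. 0. 0.] F [-0.51 -0.23  5.6 ] M [-0.047  0.194 -0.173] w 0.6456102038553838 q [-0.18   0.428  1.862  0.     0.85  -0.273] t 30.4
clock: 31.4
tool_pos: [0.513, -0.0505, 0.2074]
tool_rot: [0.674, 0.738, 0.003, 0.005]
force: [0.1, 0.2, -0.3]
width: 1.003
grip_force: 0.0
pos [ 0.5094 -0.0499  0.2029] sd [0.0011 0.0002 0.0013] F [-0.52 -0.11 -0.36] M [-0.011  0.024  0.027] w 1.006210241976655 q [-0.18   0.245  1.68  -0.     1.218 -0.27 ] t 31.55
port port [ 0.5104 -0.0587  0.048 ] sep 0.0422 ang 96.4 | tool-rel [-0.009   0.0007  0.1549]
[([468.81, 147.0], 199), ([242.91, 147.69], 35), ([256.52, 167.04], 585), ([257.21, 201.4], 475)]
ring ring [ 0.5092 -0.0501  0.0767] sep 0.0473 ang -175.6 | tool-rel [-0.0003  0.0002  0.1262]
```

View pics/e1v.png

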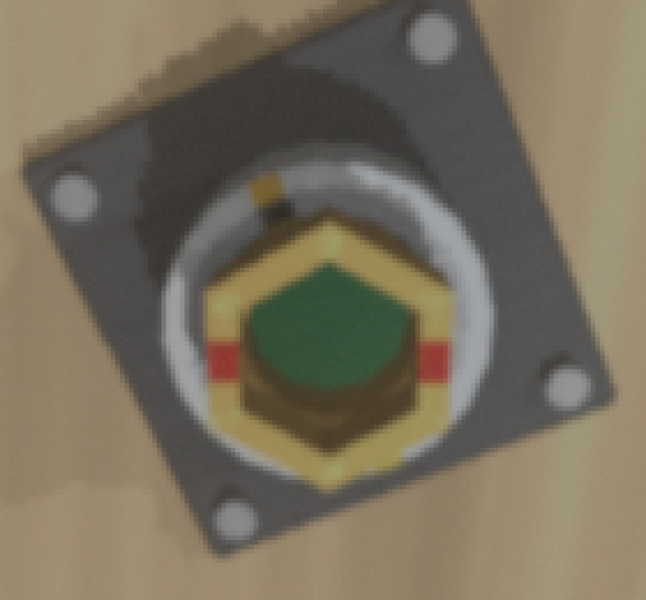

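The ring is seated and centred, with red dots level at ring angle 4.4° and the glass seen through it. The moment swung negative while easing, so I'll regrasp and check that it's tight.

```bash
python3 jog.py '[{"xyz":[0, 0, 0.05], "aperture":1}, {"xyz":[0, 0, 0.1], "aperture":1}, {"xyz":[0, 0, 0.13], "aperture":1}, {"xyz":[0, 0, 0.145], "aperture":1}, {"xyz":[0, 0, 0.149], "aperture":1}, {"xyz":[0, 0, 0.149], "aperture":1}, {"xyz":[0, 0, 0.149], "aperture":1}]' >/dev/null
python3 jog.py '[{"aperture":0.6}, {"aperture":0.5}, {"aperture":0.4}, {"aperture":0.3}, {"aperture":0.3}, {"aperture":0.3}]' 40; python3 -c "
from h import *
avg(5)"
python3 jog.py '[{"r":[0, 0, 0.006], "aperture":0.3}, {"r":[0, 0, 0.006], "aperture":0.3}]'>/dev/null; python3 -c "
from h import *
avg(5)"
```

```text
clock: 33.22
tool_pos: [0.5098, -0.0499, 0.0541]
tool_rot: [0.675, 0.738, 0.0, 0.001]
force: [0.1, 0.1, 5.4]
width: 0.648
grip_force: 44.1
pos [ 0.5099 -0.0499  0.0541] sd [0. 0. 0.] F [-0.51  0.01  6.23] M [0.039 0.16  0.095] w 0.6489823318852823 q [-0.18   0.426  1.86   0.     0.853 -0.27 ] t 33.475
pos [ 0.5098 -0.0499  0.0541] sd [0. 0. 0.] F [-0.18  0.33  5.58] M [0.102 0.164 0.443] w 0.6460665289710373 q [-0.18   0.426  1.86  -0.     0.853 -0.265] t 33.975
```

Resistance comes back at once (0.44 N m within 0.006 rad), so the ring held its tightness. I'll release, retreat and hand in.

```bash
python3 jog.py '[{"r":[0, 0, -0.006], "aperture":0.3}, {"r":[0, 0, -0.006], "aperture":1}, {"r":[0, 0, -0.006], "aperture":1}, {"r":[0, 0, -0.006], "aperture":1}, {"r":[0, 0, -0.006], "aperture":1}, {"r":[0, 0, -0.006], "xyz":[0, 0, -0.04], "aperture":1}, {"r":[0, 0, -0.006], "xyz":[0, 0, -0.1], "aperture":1}, {"r":[0, 0, -0.006], "xyz":[0, 0, -0.15], "aperture":1}]'
python3 jog.py '[{"aperture":1}, {"aperture":1}, {"aperture":1}, {"aperture":1}]'
python3 - <<'E'
from h import *
p=avg(2); i,im=shoot('e2'); d={'p':p,'q':env.get_obs()['tool_rot']}
c=proj(i,[.5092,-.0499,.048])[0]
two('ring',i,d,near(blobs(im,(0,140,90),(8,255,255),8),c,60),.0767,'ring')
print(env.sign_off())
E
```

```text
clock: 34.98
tool_pos: [0.5092, -0.0498, 0.205]
tool_rot: [0.675, 0.738, 0.0, 0.0]
force: [1.3, -0.1, 0.0]
width: 0.995
grip_force: 0.0
clock: 35.48
tool_pos: [0.5081, -0.0497, 0.2015]
tool_rot: [0.675, 0.738, -0.001, -0.001]
force: [-0.2, 1.1, -0.4]
width: 0.995
grip_force: 0.0
pos [ 0.5085 -0.0497  0.2019] sd [0.0001 0.     0.0001] F [-0.22  0.26  0.16] M [ 0.025  0.001 -0.006] w 0.9994741071198491 q [-0.18   0.245  1.678  0.     1.221 -0.27 ] t 35.575
ring ring [ 0.5095 -0.0499  0.0767] sep 0.0474 ang -174.8 | tool-rel [-0.0004  0.0012  0.1252]
the job is handed in; nothing more can be done
None
```

I handed the job in at about 35.6 s: the glass is seated in the port, and the brass ring is screwed down on it to about 0.6 N m (above the 0.3 N m snug mark, below 0.8) and was still tight when I regrasped it; sign-off gave no verdict.

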